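# Clamp the tape roll on its stand with the knurled bayonet collar

## Robot

A 6-joint arm with a two-finger parallel gripper is mounted at the origin on the work surface. World frame = base frame: x ahead of the robot, y to its left, z up, the work surface at z = 0. Lengths are in m, angles in rad, forces in N, time in s.
With the tool pointing down it reaches from about 0.375 to 0.9 m from the base axis. Payload 3.1 kg.
Tool frame: the origin (TCP) lies at the very end of the fingers, on their centre line; the grasp point (between the pads) lies 19 mm behind it; z points along the fingers, y is the direction in which the jaws open and shut (so a half turn about z gives the same grasp; the last joint's range is limited). The gripper opens to 85 mm and grips with 20 to 120 N. Pads are 22 mm wide; open, the fingers measure 114 mm over their backs; the gripper's body (76 mm by 85 mm) begins 54 mm behind the grasp point. The pads swing forward as they close: fully open they stand 13 mm farther back than shut.
Start: joints at [1.107, 0.527, 1.433, -0, 1.181, -0.178], TCP at [0.176, 0.6, 0.231] pointing down, gripper open.
Joint ranges: [-3.08, 3.08], [-0.75, 2.2], [0.22, 2.44], [-1.43, 4.57], [0, 2.65], [-2.85, 2.85]. Speed limits (rad/s): [2.79, 2.79, 3.14, 3.14, 3.14, 3.14].

## Interface

Orientations are given as a unit quaternion [x, y, z, w].
In Python, from station import manip gives the robot as it stands. The module is installed in compiled form; this text tells all that it offers.
- The arm moves only by the tool send_rows, never from a script. Its argument "commands" is a list of rows, each an object with "delta_pos": the shift along the world's x, y, z in cm, a list of three; "yaw": the turn about the world's z in rad. A call has 1 to 10 rows; each row shifts and turns the pose as measured when the row begins; what a row does not reach is not made up. A row lasts 1/8 s, in which the tool goes at most 62.5 mm and 10.7 degrees, less where a joint would pass 70% of its speed; a pose out of reach is approached as far as the arm can. A call is refused whole if a number of a shift passes 6.25 or a number of a turn 0.188, either way. A call with a gripper value outside its range is refused whole. "grip" is the closure, from -1 (fully open) to 1 (shut), set as the call begins (left out, the last holds). The fingers move at their own pace and stop on an object; "force" is the grip in N (left out, the last holds). Time passes only in rows, so rows that do not move let the fingers close. It gives the time, the measured TCP pose, the force and the opening at its end, in the units of the state.
- manip.sense(): the state, without advancing time (a new reading comes with each control period).
- manip.snapshot(name): name is "side" or "top" or "wrist"; returns the picture (480x640x3 uint8, blue, green, red); there is no depth.
- manip.get_calibration(name): a dict with "fx", "fy", "cx", "cy" (pixels), "world_to_cam" (4x4, takes a point from world to camera coordinates); the wrist camera has in their place "mount" (4x4, takes a point from camera to tool coordinates, whose origin is the TCP and whose axes are the flange's). Camera axes: x right, y down, z forward; pixel columns grow to the right and rows downward; lengths in m; the calibration is good to about 2 mm. A picture is of the moment at which its call begins: read the wrist's pose just before it. get_calibration takes no time and is no camera call.
- manip.sign_off(): hands the job in, once; it reports no verdict.
The state is a dict: "t": time; "q": joint angles; "qd": joint speeds; "tau": joint torques, N m; "tcp_pos": TCP position; "tool_rot": TCP orientation; "force": force on the tool from outside, world axes, zero at the start; "ft_torque": the same for the moment, N m; "finger_gap": opening from 0.0 (shut) to 1.0 (fully open).
Only numpy, scipy, OpenCV 4.12 (cv2) and the standard library are available. Lean on these libraries where they do the work, as an engineer would, in place of code of your own. Each camera call takes 0.05 s, during which the arm holds its last target. There are 200 camera calls.

## Task

Pick up the knurled metal collar and put it, closed end up, over the upright spindle of the tape stand; turn it until its hidden keyways drop over the spindle's cross pin, then push it down against the spring until it is fully home and the pressure plate is down on the tape roll. Finish while still holding the collar pushed fully home: do not let go of it. Leave the other things on the board where they are.

Things in the scene. Friction and masses are not known exactly. Their poses are not given: they have to be found in the camera images.
- stand: Tape stand, fixed: a dark round base 140 mm across, 14 mm thick, on the 12 mm board, with a wide white tape roll (110 mm across, top 64 mm above the stand's underside), a steel spindle upright in the middle, and over the roll a sprung steel pressure plate 92 mm across. Origin: centre of the base's underside; z up, x along the spindle's cross pin. Heights 'above the stand' count from here.
- cross_pin (a point): Centre of the cross pin, on the spindle's axis 84 mm above the stand. The pin is 5 mm thick and 36 mm long, passes through the spindle along the stand's x and sticks out 7.5 mm on both sides; its top is 86.5 mm above the stand.
- spindle_tip (a point): Top of the spindle, 115 mm above the stand. The spindle is 21 mm thick; its last 12 mm taper to 8 mm.
- collar_center (a point): Centre (half-way up) of the loose collar: a knurled round aluminium cap 52 mm across, 54 mm high, 0.11 to 0.21 kg, closed above, open below, standing open end down on the board. z is its axis, up. Its upper 36 mm are free to grip at every step. Over the spindle its centre is 113.5 mm above the stand while it rests on the pin, 102 mm once dropped on to the free plate, 96 mm fully home.
- collar_foot (a point): Centre of the collar's open lower face, 27 mm below its centre. The bore is 24 mm (1.5 mm play round the spindle), with room for the whole spindle. Inside, unseen, two keyways, opposite each other, run up from this face; nothing outside, nor this frame's x, tells their angle. Within about 0.15 rad of the right angle it drops over the pin: a turn of at most 180 degrees either way (let go, it stays on the pin, or drops if nearly right).
- plate (a joint): Travel of the pressure plate on its spring, in m: 0 free (its top 75 mm above the stand), 0.006 fully down on the roll, a hard stop (top at 69 mm). The spring pushes up with about 2 N at first and 8 N fully down, and lifts the collar again if it is let go.
- glue_mid (a point): Green glue bottle with a red cap, bystander, 38 mm across and 115 mm high, standing on the board; the point is 57 mm above its underside.
- dispenser_mid (a point): Small yellow tape dispenser, bystander, a disc 60 mm across and 20 mm high with a 50 mm snout, lying on the board; the point is the disc's centre, 10 mm up.
- sleeve_mid (a point): Plain smooth solid aluminium cylinder, bystander (not the collar), 44 mm across and 40 mm high, standing on the board; the point is its centre.

How it is judged:
On the way, in this order (a step that is already met when the one before it is completed fails the run):
1. the collar is over the spindle, upright (horizontal distance between collar_center and cross_pin below 0.008 m and z of collar_center in the frame of stand below 0.135 m and angle between collar_center's own z axis and vertical below 0.25 rad), for 0.1 s.
2. the keyways are over the pin and the collar is pushed home (value of joint plate above 0.0045 m and z of collar_center in the frame of stand below 0.0985 m and horizontal distance between collar_center and cross_pin below 0.004 m and angle between collar_center's own z axis and vertical below 0.08 rad), for 0.2 s.
At the end, for the whole second after the job is handed in: The collar sits upright (within 0.08 rad) on the spindle, its axis within 4 mm of the spindle's, keyed over the pin and pushed home to within 2.5 mm, the pressure plate at least 4.5 mm down of its 6 mm, and the robot is still pushing it (more than 3 N between robot and collar) (all of step 2 and contact force between any of the fingers, the arm and collar above 3 N); the arm keeps its last pose, push and grip.
It fails at once if the glue bottle is knocked over or shifted by more than 40 mm (distance of glue_mid from where it was at the start of the episode above 0.04 m).
It fails at once if the small tape dispenser is knocked over or shifted by more than 40 mm (distance of dispenser_mid from where it was at the start of the episode above 0.04 m).
It fails at once if the plain smooth sleeve is knocked over or shifted by more than 40 mm (distance of sleeve_mid from where it was at the start of the episode above 0.04 m).
It also fails if it takes over 72 s, if anything falls off the work surface, if the arm or the gripper's body presses on something with over 40 N, if the wrist force passes 120 N, or if a joint passes its speed limit or range.

## Working session

There is one attempt and no reset: what is moved stays moved. The work goes in short steps, Python scripts to look and compute and a tool call to move; the robot and the scene stay as the last step left them, time stands still between calls to the robot, and variables do not carry over. Pictures are saved under pics/ and viewed, about 8 in all and at most 12, crops included, and the job is handed in when it is done.

Besides the shell and the picture viewer there is one more tool, called after "Emit:" by a JSON object that holds its "fn" and its "kwargs", one argument or row to a line. send_rows: Moves the arm, as the interface text tells. Its arguments: {"type":"object","properties":{"commands":{"type":"array","items":{"type":"object","properties":{"delta_pos":{"type":"array","items":{"type":"number"}},"yaw":{"type":"number"}}}},"grip":{"type":"number"},"force":{"type":"number"}},"required":["commands"]}

```bash
mkdir -p pics; cat > h.py <<'E'
import numpy as np, cv2
from station import manip
def ray(name,u,v):
    c=manip.get_calibration(name); T=np.linalg.inv(np.array(c["world_to_cam"]))
    d=T[:3,:3]@np.array([(u-c["cx"])/c["fx"],(v-c["cy"])/c["fy"],1]); return T[:3,3],d
def atz(name,u,v,z):
    o,d=ray(name,u,v); return o+d*(z-o[2])/d[2]
def proj(name,p):
    c=manip.get_calibration(name); q=np.array(c["world_to_cam"])@np.append(p,1); return c["fx"]*q[0]/q[2]+c["cx"],c["fy"]*q[1]/q[2]+c["cy"]
E
python3 - <<'E'
from h import *
for n in("top","side"):
    cv2.imwrite(f"pics/{n}0.png",manip.snapshot(n)); print(n,manip.get_calibration(n))
s=manip.sense();print(s)
E
```

```text
top {'fx': 554.8983627923194, 'fy': 554.8983627923194, 'cx': 325.7663295829233, 'cy': 245.2704860760727, 'world_to_cam': array([[-0.02268679, -0.99972238, -0.00636202, -0.05394384],
       [-0.99789806,  0.02303086, -0.06057266,  0.53617361],
       [ 0.06070237,  0.00497445, -0.99814352,  1.12521593],
       [ 0.        ,  0.        ,  0.        ,  1.        ]])}
side {'fx': 558.4869127157797, 'fy': 558.4869127157797, 'cx': 322.7057057818022, 'cy': 239.40374520735068, 'world_to_cam': array([[-0.75774958, -0.65254187,  0.00216454,  0.39029364],
       [-0.50412086,  0.58328637, -0.63689809,  0.36541515],
       [ 0.41434012, -0.48370045, -0.77094496,  0.76324552],
       [ 0.        ,  0.        ,  0.        ,  1.        ]])}
{'t': 0.1, 'q': array([ 1.10650316e+00,  5.28389716e-01,  1.43378054e+00,  3.49953994e-05,
        1.18139774e+00, -1.78518176e-01]), 'qd': array([-0.00105621, -0.00120454, -0.0023929 ,  0.00080461,  0.0005756 ,
       -0.00305132]), 'tau': array([ 7.86877251e-06, -4.43304706e+01, -1.78585035e+01, -2.37570530e-04,
        3.84337065e-03, -1.12925323e-05]), 'tcp_pos': array([0.17586823, 0.59907453, 0.2304193 ]), 'tool_rot': array([ 1.42408295e-01,  9.89807507e-01, -9.31980369e-04, -3.27357559e-04]), 'force': array([-0.3191522 ,  0.06745975,  0.20664029]), 'ft_torque': array([-0.03632977,  0.02234043,  0.00082023]), 'finger_gap': 0.9972854305502354}
```

View pics/top0.png

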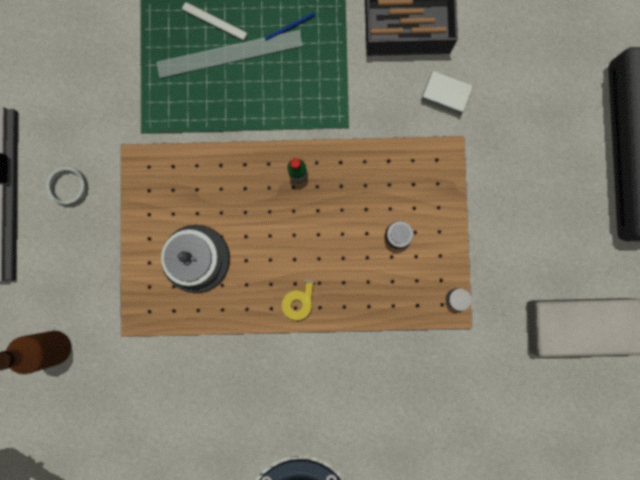

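View pics/side0.png

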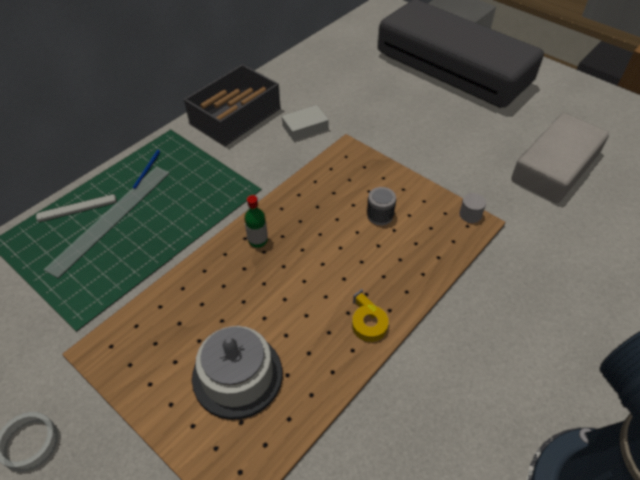

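The top view shows the stand at about (190,258), the collar at (400,235), the sleeve at (460,300), glue at (297,170) and the dispenser at (297,305). I'll enlarge the collar and the stand in both views.

```bash
python3 - <<'E'
import cv2,numpy as np
t=cv2.imread("pics/top0.png");s=cv2.imread("pics/side0.png")
f=lambda i,u,v,w,h,k:cv2.resize(i[v:v+h,u:u+w],None,fx=k,fy=k,interpolation=cv2.INTER_CUBIC)
a=np.hstack([f(t,150,215,80,60,5),f(t,370,205,80,60,5)])
b=np.hstack([f(s,190,320,80,60,5),f(s,340,175,80,60,5)])
cv2.imwrite("pics/crop1.png",np.vstack([a,b]))
E
```

```text
(no output)
```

View pics/crop1.png

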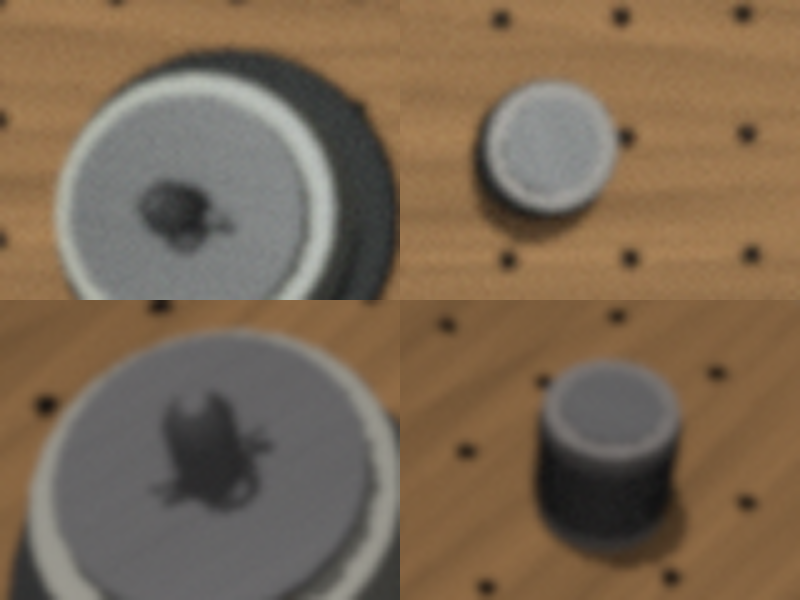

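The crops put the collar's top centre at top (399.8,234.4) and side (382.4,197.0), the roll's ring centre at top (189.4,257.0), and the spindle tip at top ~(183,256.5) and side ~(230,339.5).

```bash
python3 - <<'E'
from h import *
print("collar",atz("top",399.8,234.4,.066),atz("side",382.4,197,.066))
print("roll",atz("top",189.4,257,.076)); print("tip",atz("top",182,256.2,.127),atz("side",230,339.5,.127))
print("plate top c",atz("top",187.3,258,.087))
print("sleeve",atz("top",459.5,299.5,.052),"glue",atz("top",296,163,.127),"disp",atz("top",297,305,.03))
print(manip.get_calibration("wrist"))
# ring-fit by threshold: collar & roll
E
```

```text
collar [ 0.54982205 -0.21254356  0.066     ] [ 0.55177609 -0.21345009  0.066     ]
roll [0.51438936 0.19975551 0.076     ]
tip [0.51388266 0.2006708  0.127     ] [0.51588347 0.19865569 0.127     ]
plate top c [0.512054   0.20105853 0.087     ]
sleeve [ 0.41912381 -0.32828685  0.052     ] glue [ 0.68376026 -0.01448574  0.127     ] disp [ 0.41450102 -0.00545728  0.03      ]
{'fx': 394.9866692004583, 'fy': 394.9866692004583, 'cx': 325.339092477501, 'cy': 240.84977610058314, 'mount': array([[ 1.16641844e-03, -9.61689010e-01, -2.74140269e-01,
         6.98732609e-02],
       [ 9.99999088e-01,  1.30831140e-03, -3.34760438e-04,
         1.22728874e-04],
       [ 6.80596273e-04, -2.74139628e-01,  9.61689659e-01,
        -1.42263567e-01],
       [ 0.00000000e+00,  0.00000000e+00,  0.00000000e+00,
         1.00000000e+00]])}
```

Collar is at about (0.551,-0.213), stand at about (0.5145,0.200). I'll move over the collar at a safe height and keep the yaw, which leaves joint 6 room for a long negative sweep at the stand.

Emit:
{"fn": "send_rows", "kwargs": {
  "commands": [
    {"delta_pos":[2.5,-5.4,0]},
    {"delta_pos":[2.5,-5.4,0]},
    {"delta_pos":[2.5,-5.4,0]},
    {"delta_pos":[2.5,-5.4,0]},
    {"delta_pos":[2.5,-5.4,0]},
    {"delta_pos":[2.5,-5.4,0]},
    {"delta_pos":[2.5,-5.4,0]},
    {"delta_pos":[2.5,-5.4,0]},
    {"delta_pos":[2.5,-5.4,0]},
    {"delta_pos":[2.5,-5.4,0]}
  ],
  "grip": -1,
  "force": 60
}}

```text
validation failed for argument at $.co...
```

Emit:
{"fn": "send_rows", "kwargs": {
  "commands": [
    {"delta_pos":[2.5,-5.4,0],"yaw":0},
    {"delta_pos":[2.5,-5.4,0],"yaw":0},
    {"delta_pos":[2.5,-5.4,0],"yaw":0},
    {"delta_pos":[2.5,-5.4,0],"yaw":0},
    {"delta_pos":[2.5,-5.4,0],"yaw":0},
    {"delta_pos":[2.5,-5.4,0],"yaw":0},
    {"delta_pos":[2.5,-5.4,0],"yaw":0},
    {"delta_pos":[2.5,-5.4,0],"yaw":0},
    {"delta_pos":[2.5,-5.4,0],"yaw":0},
    {"delta_pos":[2.5,-5.4,0],"yaw":0}
  ],
  "grip": -1,
  "force": 60
}}

```text
t: 1.35
tcp_pos: [0.4291, 0.0458, 0.2283]
tool_rot: [0.138, 0.99, -0.0, 0.001]
force: [1.7, 0.2, -0.1]
finger_gap: 1.005
```

Emit:
{"fn": "send_rows", "kwargs": {
  "commands": [
    {"delta_pos":[2.4,-5.2,-0.5],"yaw":0},
    {"delta_pos":[2.4,-5.2,-0.5],"yaw":0},
    {"delta_pos":[2.4,-5.2,-0.5],"yaw":0},
    {"delta_pos":[2.4,-5.2,-0.5],"yaw":0},
    {"delta_pos":[2.4,-5.2,-0.5],"yaw":0},
    {"delta_pos":[0.5,-0.8,-0.5],"yaw":0},
    {"delta_pos":[0,0,0],"yaw":0}
  ]
}}

```text
t: 2.22
tcp_pos: [0.5568, -0.2359, 0.1948]
tool_rot: [0.142, 0.99, 0.001, 0.0]
force: [-0.7, 0.1, 0.4]
finger_gap: 1.001
```

```bash
cat >> h.py <<'E'
from scipy.spatial.transform import Rotation as R
def wT():
    s=manip.sense(); T=np.eye(4); T[:3,:3]=R.from_quat(s["tool_rot"]).as_matrix(); T[:3,3]=s["tcp_pos"]
    return T@np.array(manip.get_calibration("wrist")["mount"])
def wz(T,u,v,z):
    c=manip.get_calibration("wrist"); d=T[:3,:3]@np.array([(u-c["cx"])/c["fx"],(v-c["cy"])/c["fy"],1]); o=T[:3,3]; return o+d*(z-o[2])/d[2]
E
python3 - <<'E'
from h import *
T=wT(); np.save("T1.npy",T); cv2.imwrite("pics/w1.png",manip.snapshot("wrist")); s=manip.sense(); print(s["tcp_pos"],s["q"],s["force"])
E
```

```text
[ 0.55684829 -0.23554286  0.19520063] [-0.5856297   0.5419002   1.52246092  0.00187782  1.07694763 -1.8737616 ] [ 0.6573358   0.12389444 -0.56013463]
```

View pics/w1.png

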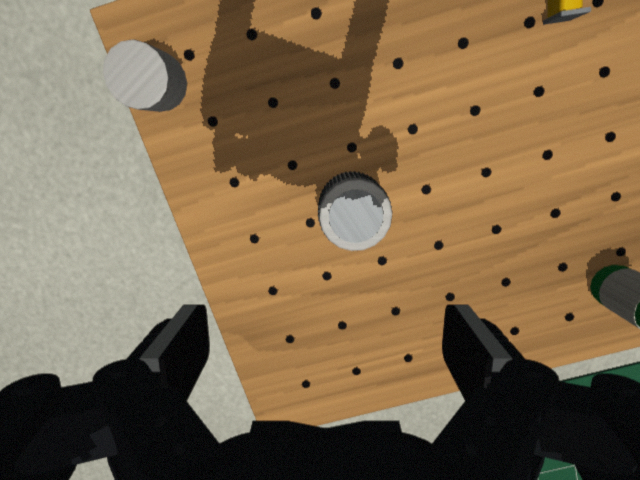

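The wrist view shows the collar's top face at about (355,214), radius 36. The sleeve is at upper left.

```bash
python3 - <<'E'
from h import *
T=np.load("T1.npy"); p=wz(T,355,214,.066); print(p, manip.sense()["tcp_pos"]); print(np.linalg.norm(wz(T,319,214,.066)-wz(T,391,214,.066)), wz(T,355,250,.066)-p)
E
```

```text
[ 0.55107206 -0.21227904  0.066     ] [ 0.55684829 -0.23554286  0.19520063]
0.05042079856816233 [ 0.02548921 -0.00684967  0.        ]
```

Emit:
{"fn": "send_rows", "kwargs": {
  "commands": [
    {"delta_pos":[-0.6,2.3,-2],"yaw":0},
    {"delta_pos":[0,0,-2],"yaw":0},
    {"delta_pos":[0,0,-2],"yaw":0},
    {"delta_pos":[0,0,0],"yaw":0},
    {"delta_pos":[0,0,0],"yaw":0}
  ]
}}

```text
t: 2.9
tcp_pos: [0.5481, -0.2033, 0.1367]
tool_rot: [0.137, 0.991, 0.002, -0.0]
force: [0.4, 0.1, 0.1]
finger_gap: 0.998
```

Emit:
{"fn": "send_rows", "kwargs": {
  "commands": [
    {"delta_pos":[0.15,-0.4,0],"yaw":0},
    {"delta_pos":[0.1,-0.3,0],"yaw":0},
    {"delta_pos":[0,0,0],"yaw":0},
    {"delta_pos":[0,0,-2],"yaw":0},
    {"delta_pos":[0,0,-2],"yaw":0},
    {"delta_pos":[0,0,0],"yaw":0}
  ]
}}

```text
t: 3.65
tcp_pos: [0.5528, -0.2123, 0.0995]
tool_rot: [0.138, 0.99, 0.0, 0.003]
force: [-0.5, 0.3, -0.2]
finger_gap: 0.997
```

Emit:
{"fn": "send_rows", "kwargs": {
  "commands": [
    {"delta_pos":[-0.15,0,-2],"yaw":0},
    {"delta_pos":[0,0,-2],"yaw":0},
    {"delta_pos":[0,0,-1.5],"yaw":0},
    {"delta_pos":[0,0,-0.4],"yaw":0},
    {"delta_pos":[0,0,0],"yaw":0}
  ]
}}

```text
t: 4.28
tcp_pos: [0.5541, -0.2144, 0.0427]
tool_rot: [0.138, 0.99, -0.001, 0.007]
force: [0.9, -0.2, 1.0]
finger_gap: 1.002
```

Emit:
{"fn": "send_rows", "kwargs": {
  "commands": [
    {"delta_pos":[-0.25,0.1,-0.3],"yaw":0},
    {"delta_pos":[0,0,-0.3],"yaw":0},
    {"delta_pos":[0,0,0],"yaw":0},
    {"delta_pos":[0,0,0],"yaw":0}
  ]
}}

```text
t: 4.78
tcp_pos: [0.5524, -0.2139, 0.0379]
tool_rot: [0.138, 0.99, -0.002, 0.008]
force: [-0.8, -0.4, 0.5]
finger_gap: 1.003
```

Emit:
{"fn": "send_rows", "kwargs": {
  "commands": [
    {"delta_pos":[-0.1,0.1,-0.3],"yaw":0},
    {"delta_pos":[0,0,0],"yaw":0}
  ]
}}

```text
t: 5.03
tcp_pos: [0.5514, -0.2128, 0.0349]
tool_rot: [0.138, 0.99, -0.002, 0.008]
force: [-0.4, -0.5, 0.1]
finger_gap: 1.002
```

Emit:
{"fn": "send_rows", "kwargs": {
  "commands": [
    {"delta_pos":[0,0,0],"yaw":0},
    {"delta_pos":[0,0,0],"yaw":0},
    {"delta_pos":[0,0,0],"yaw":0},
    {"delta_pos":[0,0,0],"yaw":0},
    {"delta_pos":[0,0,0],"yaw":0},
    {"delta_pos":[0,0,0],"yaw":0},
    {"delta_pos":[0,0,0],"yaw":0},
    {"delta_pos":[0,0,0],"yaw":0}
  ],
  "grip": 1,
  "force": 70
}}

```text
t: 6.02
tcp_pos: [0.5517, -0.213, 0.0354]
tool_rot: [0.138, 0.99, -0.002, 0.008]
force: [0.1, 0.4, 2.0]
finger_gap: 0.589
```

Emit:
{"fn": "send_rows", "kwargs": {
  "commands": [
    {"delta_pos":[0,0,2],"yaw":0},
    {"delta_pos":[0,0,3],"yaw":0},
    {"delta_pos":[0,0,3],"yaw":0},
    {"delta_pos":[0,0,3],"yaw":0},
    {"delta_pos":[0,0,2],"yaw":0},
    {"delta_pos":[0,1,1.5],"yaw":0},
    {"delta_pos":[-0.3,4,0],"yaw":0},
    {"delta_pos":[-0.4,5,0],"yaw":0},
    {"delta_pos":[-0.4,5,0],"yaw":0},
    {"delta_pos":[-0.4,4,0],"yaw":0}
  ]
}}

```text
t: 7.28
tcp_pos: [0.5314, -0.0165, 0.1795]
tool_rot: [0.141, 0.99, 0.0, 0.003]
force: [0.8, -1.0, -1.2]
finger_gap: 0.594
```

Emit:
{"fn": "send_rows", "kwargs": {
  "commands": [
    {"delta_pos":[-0.3,4,0],"yaw":0},
    {"delta_pos":[-0.4,5,0],"yaw":0},
    {"delta_pos":[-0.4,5,0],"yaw":0},
    {"delta_pos":[-0.4,4,0],"yaw":0},
    {"delta_pos":[0,2,0],"yaw":0},
    {"delta_pos":[0,0,0],"yaw":0},
    {"delta_pos":[0,0,0],"yaw":0}
  ]
}}

```text
t: 8.15
tcp_pos: [0.5079, 0.1959, 0.1762]
tool_rot: [0.138, 0.99, -0.0, -0.002]
force: [0.3, -0.5, -0.6]
finger_gap: 0.593
```

```bash
python3 - <<'E'
from h import *
s=manip.sense(); print(s["t"],s["tcp_pos"],s["tool_rot"],s["force"],s["q"])
f=lambda i,u,v,w,h,k:cv2.resize(i[v:v+h,u:u+w],None,fx=k,fy=k,interpolation=cv2.INTER_CUBIC)
a=f(manip.snapshot("side"),170,270,130,150,4); b=f(manip.snapshot("wrist"),190,190,260,290,600/290)[:, :]
cv2.imwrite("pics/s2.png",a); print(a.shape,b.shape)
cv2.imwrite("pics/w2.png",b)
E
```

```text
8.15 [0.50789217 0.19590885 0.17621169] [ 1.37717842e-01  9.90468468e-01 -2.81261238e-04 -2.43526261e-03] [ 0.25810947 -0.52149345 -0.62531571] [ 1.62293482e-01  4.95334316e-01  1.68822807e+00  1.10146895e-03
  9.62849377e-01 -1.13281947e+00]
(600, 520, 3) (600, 538, 3)
```

View pics/s2.png

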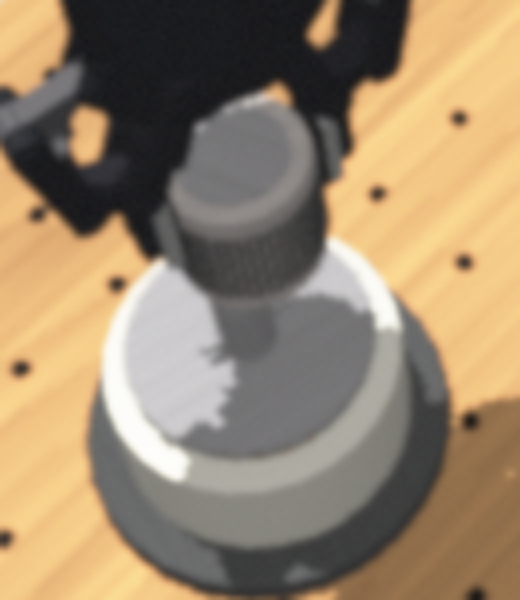

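The side view shows the collar held upright just above the spindle tip, with the tip hidden. By the difference between collar and spindle in both cameras, the axis should be at TCP (0.5157,0.1995).

Emit:
{"fn": "send_rows", "kwargs": {
  "commands": [
    {"delta_pos":[0.4,0.2,0],"yaw":0},
    {"delta_pos":[0.3,0.1,0],"yaw":0},
    {"delta_pos":[0,0,0],"yaw":0},
    {"delta_pos":[0,0,-0.5],"yaw":0},
    {"delta_pos":[0,0,-0.5],"yaw":0},
    {"delta_pos":[0,0,0],"yaw":0}
  ]
}}

```text
t: 9.0
tcp_pos: [0.5163, 0.1963, 0.1655]
tool_rot: [0.14, 0.99, -0.0, -0.002]
force: [-0.6, -1.0, -2.0]
finger_gap: 0.594
```

Emit:
{"fn": "send_rows", "kwargs": {
  "commands": [
    {"delta_pos":[0,0.2,-0.3],"yaw":0},
    {"delta_pos":[0,0.1,-0.5],"yaw":0},
    {"delta_pos":[0,0,-0.5],"yaw":0},
    {"delta_pos":[0,0,-0.4],"yaw":0},
    {"delta_pos":[0,0,0],"yaw":0}
  ]
}}

```text
t: 9.62
tcp_pos: [0.516, 0.1996, 0.147]
tool_rot: [0.14, 0.99, -0.0, -0.003]
force: [0.1, 0.4, -1.8]
finger_gap: 0.598
```

Emit:
{"fn": "send_rows", "kwargs": {
  "commands": [
    {"delta_pos":[0,0,-0.4],"yaw":0},
    {"delta_pos":[0,0,-0.4],"yaw":0},
    {"delta_pos":[0,0,-0.4],"yaw":0},
    {"delta_pos":[0,0,-0.4],"yaw":0},
    {"delta_pos":[0,0,0],"yaw":0}
  ]
}}

```text
t: 10.25
tcp_pos: [0.5157, 0.201, 0.1303]
tool_rot: [0.141, 0.99, 0.001, -0.003]
force: [-0.6, 1.8, -2.1]
finger_gap: 0.593
```

Emit:
{"fn": "send_rows", "kwargs": {
  "commands": [
    {"delta_pos":[0,-0.1,-0.3],"yaw":0},
    {"delta_pos":[0,0,-0.3],"yaw":0},
    {"delta_pos":[0,0,-0.2],"yaw":0},
    {"delta_pos":[0,0,-0.1],"yaw":0}
  ]
}}

```text
t: 10.75
tcp_pos: [0.5157, 0.201, 0.1216]
tool_rot: [0.141, 0.99, 0.002, -0.003]
force: [-1.9, 2.9, 7.9]
finger_gap: 0.595
```

Resting on the pin (z 0.1216, Fz 8 N). Now I'll sweep the yaw with a light press.

Emit:
{"fn": "send_rows", "kwargs": {
  "commands": [
    {"delta_pos":[0,0,-0.1],"yaw":-0.12},
    {"delta_pos":[0,0,-0.1],"yaw":-0.12},
    {"delta_pos":[0,0,-0.1],"yaw":-0.12},
    {"delta_pos":[0,0,-0.1],"yaw":-0.12}
  ]
}}

```text
t: 11.25
tcp_pos: [0.5162, 0.2017, 0.1215]
tool_rot: [0.378, 0.926, 0.003, -0.001]
force: [-2.7, 2.9, 4.2]
finger_gap: 0.596
```

Emit:
{"fn": "send_rows", "kwargs": {
  "commands": [
    {"delta_pos":[0,0,-0.15],"yaw":-0.12},
    {"delta_pos":[0,0,-0.15],"yaw":-0.12},
    {"delta_pos":[0,0,-0.15],"yaw":-0.12},
    {"delta_pos":[0,0,-0.15],"yaw":-0.12}
  ]
}}

```text
t: 11.75
tcp_pos: [0.5166, 0.2021, 0.1215]
tool_rot: [0.592, 0.806, 0.004, 0.001]
force: [-2.3, 2.7, 9.8]
finger_gap: 0.591
```

Emit:
{"fn": "send_rows", "kwargs": {
  "commands": [
    {"delta_pos":[-0.05,0.05,-0.12],"yaw":-0.12},
    {"delta_pos":[0,0,-0.12],"yaw":-0.12},
    {"delta_pos":[0,0,-0.12],"yaw":-0.12},
    {"delta_pos":[0,0,-0.12],"yaw":-0.12}
  ]
}}

```text
t: 12.25
tcp_pos: [0.518, 0.2021, 0.1214]
tool_rot: [0.77, 0.637, 0.004, 0.005]
force: [-3.7, 2.1, 10.2]
finger_gap: 0.591
```

Emit:
{"fn": "send_rows", "kwargs": {
  "commands": [
    {"delta_pos":[-0.1,0.03,-0.1],"yaw":-0.12},
    {"delta_pos":[-0.05,0,-0.1],"yaw":-0.12},
    {"delta_pos":[-0.03,0,-0.1],"yaw":-0.12},
    {"delta_pos":[-0.03,0,-0.1],"yaw":-0.12}
  ]
}}

```text
t: 12.75
tcp_pos: [0.5175, 0.2015, 0.1215]
tool_rot: [0.903, 0.43, 0.004, 0.009]
force: [-2.2, 1.6, 5.7]
finger_gap: 0.593
```

Emit:
{"fn": "send_rows", "kwargs": {
  "commands": [
    {"delta_pos":[-0.05,0.03,-0.12],"yaw":-0.12},
    {"delta_pos":[-0.03,0,-0.12],"yaw":-0.12},
    {"delta_pos":[-0.03,0,-0.12],"yaw":-0.12},
    {"delta_pos":[-0.03,0,-0.12],"yaw":-0.12}
  ]
}}

```text
t: 13.25
tcp_pos: [0.5169, 0.2014, 0.118]
tool_rot: [0.981, 0.196, 0.003, 0.011]
force: [-1.3, 3.9, -0.3]
finger_gap: 0.594
```

It's dropping (z 0.118). I'll push down without turning.

Emit:
{"fn": "send_rows", "kwargs": {
  "commands": [
    {"delta_pos":[0,0,-0.3],"yaw":0},
    {"delta_pos":[0,0,-0.3],"yaw":0},
    {"delta_pos":[0,0,-0.3],"yaw":0}
  ]
}}

```text
t: 13.62
tcp_pos: [0.5174, 0.2015, 0.1088]
tool_rot: [0.98, 0.198, 0.004, 0.011]
force: [-1.4, 2.5, 4.5]
finger_gap: 0.593
```

Emit:
{"fn": "send_rows", "kwargs": {
  "commands": [
    {"delta_pos":[-0.05,0.03,-0.2],"yaw":0},
    {"delta_pos":[0,0,-0.2],"yaw":0},
    {"delta_pos":[0,0,-0.2],"yaw":0},
    {"delta_pos":[0,0,-0.2],"yaw":0}
  ]
}}

```text
t: 14.12
tcp_pos: [0.5179, 0.2017, 0.1045]
tool_rot: [0.98, 0.199, 0.005, 0.011]
force: [-4.5, 1.1, 19.5]
finger_gap: 0.597
```

Emit:
{"fn": "send_rows", "kwargs": {
  "commands": [
    {"delta_pos":[-0.1,0,-0.2],"yaw":0},
    {"delta_pos":[-0.05,0,-0.2],"yaw":0},
    {"delta_pos":[0,0,-0.2],"yaw":0},
    {"delta_pos":[0,0,-0.2],"yaw":0}
  ]
}}

```text
t: 14.62
tcp_pos: [0.5178, 0.2017, 0.1047]
tool_rot: [0.98, 0.199, 0.008, 0.011]
force: [-3.7, 2.1, 16.2]
finger_gap: 0.589
```

```bash
python3 - <<'E'
from h import *
for i in range(4):
    im=manip.snapshot("side"); s=manip.sense(); print(s["t"],s["tcp_pos"],s["force"],s["finger_gap"])
cv2.imwrite("pics/s3.png",cv2.resize(im[280:420,170:300],None,fx=4,fy=4,interpolation=cv2.INTER_CUBIC))
E
```

```text
14.675 [0.51775248 0.20171059 0.10467588] [-2.21968793  1.86251844 15.07689246] 0.5957183253318421
14.725 [0.51780092 0.20170151 0.10468426] [-2.9202518   2.15981087 16.33017919] 0.591534371060142
14.775 [0.51777366 0.20168639 0.10469848] [-3.43877791  1.9284538  15.44168977] 0.5946830181798939
14.825 [0.51778429 0.20169566 0.10466488] [-4.45710476  2.03684916 16.02457778] 0.5934550635843994
```

View pics/s3.png

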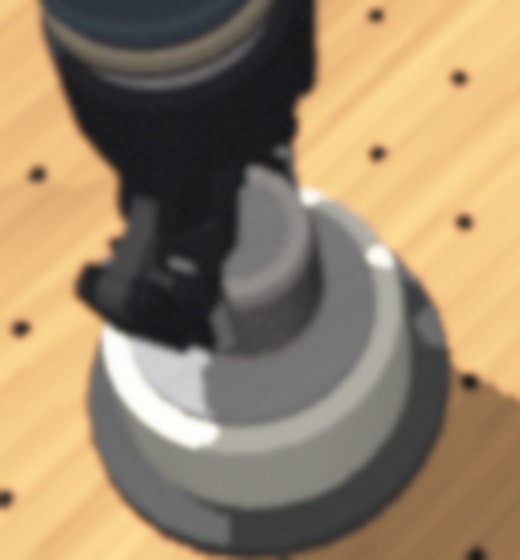

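The side view shows the collar seated on the pressure plate, around (265,330) in the crop, still gripped. z matches the home height and a steady 16 N is well above the 8 N spring, so it is on the hard stop. I'm handing it in.

```bash
python3 -c "
from h import *
print(manip.sign_off()); s=manip.sense(); print(s['t'],s['tcp_pos'],s['force'])"
```

```text
the job is handed in; nothing more can be done
None
the job is handed in; nothing more can be done
```

I picked up the collar, put it over the spindle and rested it on the pin. I then turned it about 2.4 rad until the keyways dropped over the pin, pushed it home and handed the job in still holding it. No verdict was reported.

The last checks before handing in, at t ≈ 14.8 s:
- **Height:** the tool was at z = 0.1047 m, against 0.1044 m expected for fully home. The drop from the pin measured 16.8 mm against 17.5 mm nominal, so it may be up to about 0.7 mm short; 2.5 mm is allowed.
- **Push:** a steady 15–16 N upward, well above the 8 N of the spring, so the plate should be on its hard stop.
- **Tilt:** the tool leans about 0.027 rad, with 0.08 rad allowed.
- **Axis:** a sideways force of about 4 N remained, and the tool sits about 3 mm from my camera estimate of the spindle. The collar itself can only be off by the bore's 1.5 mm play.
- **Picture:** the last side view shows the collar seated on the plate and still gripped. The plate's travel was not measured directly.
- **Other objects:** I did not take a last picture of the glue bottle, dispenser or sleeve. The planned path kept clear of them, and I felt no unexpected contact.

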